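Sort out three mixed-up two-jar packs

ROBOT

A 6-joint arm with a two-finger parallel gripper is mounted at the origin on the work surface. World frame = base frame: x ahead of the robot, y to its left, z up, the work surface at z = 0. Lengths are in m, angles in rad, forces in N, time in s.
With the tool pointing down it reaches from about 0.35 to 0.775 m from the base axis. Payload 7.3 kg.
Tool frame: the origin (TCP) lies at the very end of the fingers, on their centre line; the grasp point (between the pads) lies 19 mm behind it (robot.hold_point_z is the distance from the TCP to the grasp point, in m); y points along the fingers, z is the direction in which the jaws open and shut, and the axes are right-handed (so a half turn about y gives the same grasp; the last joint's range is limited). The gripper opens to 92 mm and grips with 3 to 60 N. Pads are 19 mm wide; open, the fingers measure 130 mm over their backs; the gripper's body (75 mm by 190 mm) begins 47 mm behind the grasp point.
Start: joints at [-1.254, 0.342, 1.524, -0, 1.275, -0.146], TCP at [0.234, -0.47, 0.227] pointing down, gripper open.
Joint ranges: [-2.53, 2.53], [-0.77, 2.02], [0.04, 2.7], [-1, 4.14], [0.28, 2.66], [-3.11, 3.11]. Speed limits (rad/s): [2.57, 2.57, 3.14, 3.14, 3.14, 3.14].

INTERFACE

Orientations are given as [roll, pitch, yaw] about the fixed x, y, z axes, in that order (R = Rz(yaw) Ry(pitch) Rx(roll)).
In Python, from cell import robot gives the robot as it stands.
- The arm moves only by the shell command python3 -m crank 'ROWS' [OPENING] [FORCE]. ROWS is a JSON object of lists of equal length, an entry for each row: "xyz": the shift along the tool's x, y, z in cm, a list of three; "roll": the turn about the tool's y in degrees. A call has 1 to 20 rows; each row shifts and turns the commanded pose from where the row before left it, along the tool's axes as they then stand; what a row does not reach is not made up. A row lasts 1/10 s, in which the tool goes at most 50 mm and 8.59 degrees, less where a joint would pass 70% of its speed; a pose out of reach is approached as far as the arm can. A call is refused whole if a number of a shift passes 5 or a number of a turn 8.59, either way. A call with a gripper value outside its range is refused whole. OPENING is the gripper command: -1 is fully open, 1 is shut, values between are in proportion, set as the call begins (- or left out, the last holds). The fingers move at their own pace and stop on an object; FORCE is the grip in N (left out, the last holds). Time passes only in rows, so rows that do not move let the fingers close. It gives the time, the measured TCP pose, the force and the opening at its end, in the units of the state.
- robot.observe(): the state, without advancing time (a new reading comes with each control period).
- robot.read_camera(name): name is "scene" or "top" or "wrist"; returns the picture (420x560x3 uint8, red, green, blue); there is no depth.
- robot.calibration(name): a dict with "intrinsics" (3x3 intrinsics, pixels), "D" ([k1, k2, p1, p2, k3] as OpenCV has them; the pictures are not rectified), "pose" (4x4, takes a point from camera to world coordinates). Camera axes: x right, y down, z forward; pixel columns grow to the right and rows downward; lengths in m; the calibration is good to about 2 mm. A picture is of the moment at which its call begins: read the wrist's pose just before it. calibration takes no time and is no camera call; for the wrist camera it gives the pose at the moment of the call.
- robot.hand_in(): hands the job in, once; it reports no verdict.
The state is a dict: "time": time; "qpos": joint angles; "qvel": joint speeds; "joint_efforts": joint torques, N m; "tool_pos": TCP position; "tool_rot": TCP orientation; "contact_force": force on the tool from outside, world axes, zero at the start; "torque": the same for the moment, N m; "opening": finger opening in m.
Only numpy, scipy, OpenCV 4.12 (cv2) and the standard library are available. Lean on these libraries where they do the work, as an engineer would, in place of code of your own. Each camera call takes 0.05 s, during which the arm holds its last target.

TASK

The three two-cell packing trays got mixed up: each holds two different containers. Swap containers between the trays (the empty rubber mat is free for parking one on the way) until every tray holds a matching pair (two tall jars, two squat jars, two square tins), each standing upright on the floor of its own cell. Set them down without dropping or toppling any.

Things in the scene. Friction and masses are not known exactly. Their poses are not given: they have to be found in the camera images.
- tall_a_mid (a point): Tall slim round jar, sealed: 46 mm diameter from foot to lid top, 106 mm high, about 180 g, dark peppercorns, white paper band, gold screw lid. Loose; this point is its centre, half-way up; its z axis is its upright axis. One of two alike (tall_a, tall_b); masses may differ by a third. 
- tall_b_mid (a point): Tall slim round jar, sealed: 46 mm diameter from foot to lid top, 106 mm high, about 180 g, dark peppercorns, white paper band, gold screw lid. Loose; this point is its centre, half-way up; its z axis is its upright axis. One of two alike (tall_a, tall_b); masses may differ by a third. 
- squat_a_mid (a point): Squat wide round jar, sealed: 62 mm diameter from foot to lid top, 84 mm high, about 260 g, dark peppercorns, white paper band, gold screw lid. Loose; this point is its centre, half-way up; its z axis is its upright axis. One of two alike (squat_a, squat_b); masses may differ by a third. 
- squat_b_mid (a point): Squat wide round jar, sealed: 62 mm diameter from foot to lid top, 84 mm high, about 260 g, dark peppercorns, white paper band, gold screw lid. Loose; this point is its centre, half-way up; its z axis is its upright axis. One of two alike (squat_a, squat_b); masses may differ by a third. 
- tin_a_mid (a point): Square bare-metal tin with a slip lid, 54 x 54 mm, 94 mm high, about 200 g, small paper label on each side; its x and y axes are square to its sides. Loose; this point is its centre, half-way up; its z axis is its upright axis. One of two alike (tin_a, tin_b); masses may differ by a third. 
- tin_b_mid (a point): Square bare-metal tin with a slip lid, 54 x 54 mm, 94 mm high, about 200 g, small paper label on each side; its x and y axes are square to its sides. Loose; this point is its centre, half-way up; its z axis is its upright axis. One of two alike (tin_a, tin_b); masses may differ by a third. 
- tray_1: Open card tray, fixed; one of three alike. 172 (its x) x 88 mm (its y); sides and divider 22 mm high, 4 mm thick; floor 3 mm above the bench. Two cells of 80 x 80 mm, centred at x = +42 and -42 mm, y = 0. Origin: centre of its underside. At the start each tray holds two different containers, one per cell, in either order. Any tray may end with any kind.
- tray_2: Open card tray, fixed; one of three alike. 172 (its x) x 88 mm (its y); sides and divider 22 mm high, 4 mm thick; floor 3 mm above the bench. Two cells of 80 x 80 mm, centred at x = +42 and -42 mm, y = 0. Origin: centre of its underside. At the start each tray holds two different containers, one per cell, in either order. Any tray may end with any kind.
- tray_3: Open card tray, fixed; one of three alike. 172 (its x) x 88 mm (its y); sides and divider 22 mm high, 4 mm thick; floor 3 mm above the bench. Two cells of 80 x 80 mm, centred at x = +42 and -42 mm, y = 0. Origin: centre of its underside. At the start each tray holds two different containers, one per cell, in either order. Any tray may end with any kind.
- mat: Empty dark rubber mat, 120 x 120 mm, 2 mm thick, fixed flat on the bench: free room to park one container. Origin: centre of its underside, on the bench.
Not all that is in view belongs to the job. What is shaped like the part that bears squat_a_mid but green or red is not meant.

How it is judged:
At the end, for the whole second after the job is handed in: Each of the three kinds stands as a pair in one tray, one container in each of its two cells: centre within 19 mm of the cell's centre along the tray's x and y, resting on the tray floor (height within 4 mm), upright within 0.1 rad, at rest (under 20 mm/s and 0.2 rad/s). Any kind may be in any tray (((x of tall_a_mid in the frame of tray_1 between 0.023 and 0.061 m and y of tall_a_mid in the frame of tray_1 between -0.019 and 0.019 m and x of tall_b_mid in the frame of tray_1 between -0.061 and -0.023 m and y of tall_b_mid in the frame of tray_1 between -0.019 and 0.019 m) or (x of tall_a_mid in the frame of tray_1 between -0.061 and -0.023 m and y of tall_a_mid in the frame of tray_1 between -0.019 and 0.019 m and x of tall_b_mid in the frame of tray_1 between 0.023 and 0.061 m and y of tall_b_mid in the frame of tray_1 between -0.019 and 0.019 m) or (x of tall_a_mid in the frame of tray_2 between 0.023 and 0.061 m and y of tall_a_mid in the frame of tray_2 between -0.019 and 0.019 m and x of tall_b_mid in the frame of tray_2 between -0.061 and -0.023 m and y of tall_b_mid in the frame of tray_2 between -0.019 and 0.019 m) or (x of tall_a_mid in the frame of tray_2 between -0.061 and -0.023 m and y of tall_a_mid in the frame of tray_2 between -0.019 and 0.019 m and x of tall_b_mid in the frame of tray_2 between 0.023 and 0.061 m and y of tall_b_mid in the frame of tray_2 between -0.019 and 0.019 m) or (x of tall_a_mid in the frame of tray_3 between 0.023 and 0.061 m and y of tall_a_mid in the frame of tray_3 between -0.019 and 0.019 m and x of tall_b_mid in the frame of tray_3 between -0.061 and -0.023 m and y of tall_b_mid in the frame of tray_3 between -0.019 and 0.019 m) or (x of tall_a_mid in the frame of tray_3 between -0.061 and -0.023 m and y of tall_a_mid in the frame of tray_3 between -0.019 and 0.019 m and x of tall_b_mid in the frame of tray_3 between 0.023 and 0.061 m and y of tall_b_mid in the frame of tray_3 between -0.019 and 0.019 m)) and ((x of squat_a_mid in the frame of tray_1 between 0.023 and 0.061 m and y of squat_a_mid in the frame of tray_1 between -0.019 and 0.019 m and x of squat_b_mid in the frame of tray_1 between -0.061 and -0.023 m and y of squat_b_mid in the frame of tray_1 between -0.019 and 0.019 m) or (x of squat_a_mid in the frame of tray_1 between -0.061 and -0.023 m and y of squat_a_mid in the frame of tray_1 between -0.019 and 0.019 m and x of squat_b_mid in the frame of tray_1 between 0.023 and 0.061 m and y of squat_b_mid in the frame of tray_1 between -0.019 and 0.019 m) or (x of squat_a_mid in the frame of tray_2 between 0.023 and 0.061 m and y of squat_a_mid in the frame of tray_2 between -0.019 and 0.019 m and x of squat_b_mid in the frame of tray_2 between -0.061 and -0.023 m and y of squat_b_mid in the frame of tray_2 between -0.019 and 0.019 m) or (x of squat_a_mid in the frame of tray_2 between -0.061 and -0.023 m and y of squat_a_mid in the frame of tray_2 between -0.019 and 0.019 m and x of squat_b_mid in the frame of tray_2 between 0.023 and 0.061 m and y of squat_b_mid in the frame of tray_2 between -0.019 and 0.019 m) or (x of squat_a_mid in the frame of tray_3 between 0.023 and 0.061 m and y of squat_a_mid in the frame of tray_3 between -0.019 and 0.019 m and x of squat_b_mid in the frame of tray_3 between -0.061 and -0.023 m and y of squat_b_mid in the frame of tray_3 between -0.019 and 0.019 m) or (x of squat_a_mid in the frame of tray_3 between -0.061 and -0.023 m and y of squat_a_mid in the frame of tray_3 between -0.019 and 0.019 m and x of squat_b_mid in the frame of tray_3 between 0.023 and 0.061 m and y of squat_b_mid in the frame of tray_3 between -0.019 and 0.019 m)) and ((x of tin_a_mid in the frame of tray_1 between 0.023 and 0.061 m and y of tin_a_mid in the frame of tray_1 between -0.019 and 0.019 m and x of tin_b_mid in the frame of tray_1 between -0.061 and -0.023 m and y of tin_b_mid in the frame of tray_1 between -0.019 and 0.019 m) or (x of tin_a_mid in the frame of tray_1 between -0.061 and -0.023 m and y of tin_a_mid in the frame of tray_1 between -0.019 and 0.019 m and x of tin_b_mid in the frame of tray_1 between 0.023 and 0.061 m and y of tin_b_mid in the frame of tray_1 between -0.019 and 0.019 m) or (x of tin_a_mid in the frame of tray_2 between 0.023 and 0.061 m and y of tin_a_mid in the frame of tray_2 between -0.019 and 0.019 m and x of tin_b_mid in the frame of tray_2 between -0.061 and -0.023 m and y of tin_b_mid in the frame of tray_2 between -0.019 and 0.019 m) or (x of tin_a_mid in the frame of tray_2 between -0.061 and -0.023 m and y of tin_a_mid in the frame of tray_2 between -0.019 and 0.019 m and x of tin_b_mid in the frame of tray_2 between 0.023 and 0.061 m and y of tin_b_mid in the frame of tray_2 between -0.019 and 0.019 m) or (x of tin_a_mid in the frame of tray_3 between 0.023 and 0.061 m and y of tin_a_mid in the frame of tray_3 between -0.019 and 0.019 m and x of tin_b_mid in the frame of tray_3 between -0.061 and -0.023 m and y of tin_b_mid in the frame of tray_3 between -0.019 and 0.019 m) or (x of tin_a_mid in the frame of tray_3 between -0.061 and -0.023 m and y of tin_a_mid in the frame of tray_3 between -0.019 and 0.019 m and x of tin_b_mid in the frame of tray_3 between 0.023 and 0.061 m and y of tin_b_mid in the frame of tray_3 between -0.019 and 0.019 m)) and height (world z) of tall_a_mid between 0.052 and 0.06 m and angle between each of tall_a_mid, tall_b_mid, squat_a_mid, squat_b_mid, tin_a_mid, tin_b_mid's own z axis and vertical below 0.1 rad and linear speed of each of tall_a, tall_b, squat_a, squat_b, tin_a, tin_b below 0.02 m/s and angular speed of each of tall_a, tall_b, squat_a, squat_b, tin_a, tin_b below 0.2 rad/s and height (world z) of tall_b_mid between 0.052 and 0.06 m and height (world z) of squat_a_mid between 0.041 and 0.049 m and height (world z) of squat_b_mid between 0.041 and 0.049 m and height (world z) of tin_a_mid between 0.046 and 0.054 m and height (world z) of tin_b_mid between 0.046 and 0.054 m); the robot touches nothing.
It fails at once if a container is toppled (tilted more than 0.6 rad) (angle between any of tall_a_mid, tall_b_mid, squat_a_mid, squat_b_mid, tin_a_mid, tin_b_mid's own z axis and vertical above 0.6 rad).
It fails at once if a container is dropped (moves faster than 0.7 m/s, the speed of a 25 mm fall, while the fingers do not hold it) ((linear speed of tall_a above 0.7 m/s and contact force between tall_a and the fingers below 0.05 N) or (linear speed of tall_b above 0.7 m/s and contact force between tall_b and the fingers below 0.05 N) or (linear speed of squat_a above 0.7 m/s and contact force between squat_a and the fingers below 0.05 N) or (linear speed of squat_b above 0.7 m/s and contact force between squat_b and the fingers below 0.05 N) or (linear speed of tin_a above 0.7 m/s and contact force between tin_a and the fingers below 0.05 N) or (linear speed of tin_b above 0.7 m/s and contact force between tin_b and the fingers below 0.05 N)).
It also fails if it takes over 112 s, if anything falls off the work surface, if the arm or the gripper's body presses on something with over 40 N, if the wrist force passes 120 N, or if a joint passes its speed limit or range.

## Working session

There is one attempt and no reset: what is moved stays moved. The work goes in short steps, Python scripts to look and compute and a shell command to move; the robot and the scene stay as the last step left them, time stands still between calls to the robot, and variables do not carry over. Pictures are saved under pics/ and viewed, and the job is handed in when it is done.

```bash
ls; mkdir -p pics; python3 - <<'E'
from cell import robot
import cv2
s=robot.observe(); print(s['time'],s['tool_pos'],s['tool_rot'],s['opening'],robot.hold_point_z)
for n in ['scene','top','wrist']:
    c=robot.calibration(n); print(n,c['intrinsics'],c['D'],c['pose'])
    im=robot.read_camera(n); cv2.imwrite(f'pics/{n}0.png',im[:,:,::-1])
E
```

```text
pics
0.0 [ 0.23426192 -0.46936975  0.2260696 ] [-1.57229342e+00  2.14975287e-04 -2.67883680e+00] 0.09183175509023438 0.0188
scene [[546.46095192   0.         275.86122871]
 [  0.         546.46095192 197.87339335]
 [  0.           0.           1.        ]] [0.05575861 0.         0.         0.         0.        ] [[-0.66210267  0.56164443 -0.49616084  1.12568932]
 [ 0.74938404  0.49035643 -0.44494284  0.57497841]
 [-0.00660401 -0.66641286 -0.74555368  1.01499748]
 [ 0.          0.          0.          1.        ]]
top [[483.69171726   0.         274.03602824]
 [  0.         483.69171726 202.60265305]
 [  0.           0.           1.        ]] [-0.15098601  0.          0.          0.          0.        ] [[-2.85801120e-02 -9.93482583e-01  1.10342801e-01  4.21624868e-01]
 [-9.99585733e-01  2.87804106e-02  2.22619607e-04  2.12661096e-02]
 [-3.39687983e-03 -1.10290727e-01 -9.93893564e-01  9.75543176e-01]
 [ 0.00000000e+00  0.00000000e+00  0.00000000e+00  1.00000000e+00]]
wrist [[323.38730431   0.         283.30405811]
 [  0.         323.38730431 209.71636652]
 [  0.           0.           1.        ]] [-0.03977455  0.          0.          0.          0.        ] [[ 4.47322527e-01 -8.55192793e-01 -2.61816431e-01  3.06096469e-01]
 [-8.94372510e-01 -4.27925710e-01 -1.30297354e-01 -4.35533176e-01]
 [-6.08624141e-04  2.92446360e-01 -9.56281735e-01  3.85275768e-01]
 [ 0.00000000e+00  0.00000000e+00  0.00000000e+00  1.00000000e+00]]
```

View pics/top0.png

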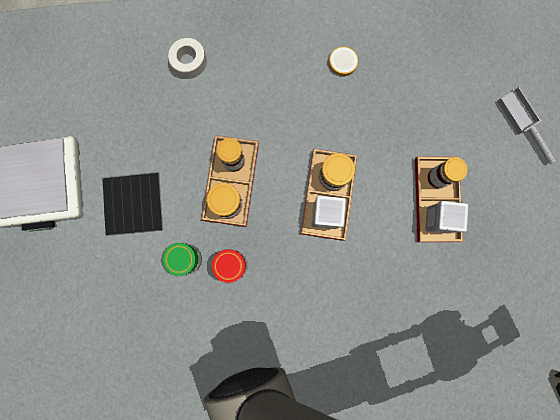

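View pics/scene0.png

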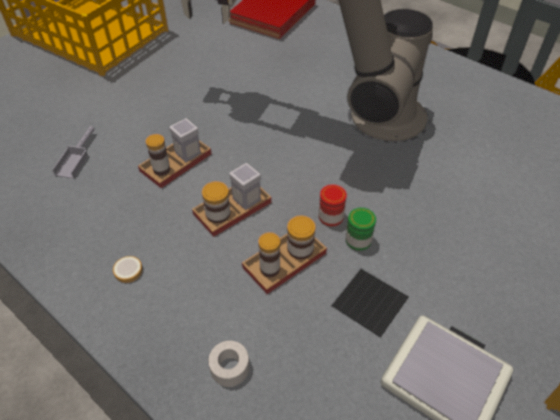

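View pics/wrist0.png

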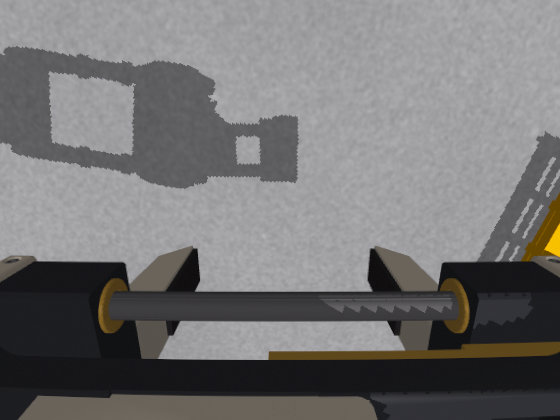

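The top view shows three trays. Left (230,180) holds a tall jar (230,150) and a squat jar (223,200). Middle (328,195) holds a squat jar (338,168) and a tin (330,212). Right (440,200) holds a tall jar (452,170) and a tin (448,215). The mat is at (132,204). The green-lid jar (180,260) and red-lid jar (228,265) have the squat shape but are decoys; the squat jars meant have gold lids and sit in the trays, at (223,200) and (338,168).

Next I'll make orthorectified maps for measuring.

```bash
cat > h.py <<'E'
import cv2,numpy as np
from cell import robot
def proj(n,P,c=None):
    c=c or robot.calibration(n); T=np.linalg.inv(np.array(c['pose']))
    r,_=cv2.Rodrigues(T[:3,:3])
    return cv2.projectPoints(np.array(P,float).reshape(-1,3),r,T[:3,3],np.array(c['intrinsics']),np.array(c['D'],float))[0].reshape(-1,2)
def back(n,uv,z,c=None):
    c=c or robot.calibration(n); p=np.array(c['pose'])
    q=cv2.undistortPoints(np.array(uv,float).reshape(-1,1,2),np.array(c['intrinsics']),np.array(c['D'],float)).reshape(-1,2)
    d=np.c_[q,np.ones(len(q))]@p[:3,:3].T
    return (p[:3,3]+d*((z-p[2,3])/d[:,2])[:,None])[:,:2]
def ortho(n,im,z,x0,x1,y0,y1,s=1.0,c=None):
    # s px per mm ; up = +x, left=+y
    H=int((x1-x0)*1000*s);W=int((y1-y0)*1000*s)
    v,u=np.mgrid[0:H,0:W]
    P=np.stack([x1-v/s/1000,y1-u/s/1000,np.full(u.shape,z)],-1)
    m=proj(n,P,c).astype(np.float32).reshape(H,W,2)
    return cv2.remap(im,m,None,cv2.INTER_CUBIC)
E
python3 - <<'E'
from h import *
im=cv2.imread('pics/top0.png')
o=ortho('top',im,0.022,0.30,0.62,-0.42,0.38)
for k in range(0,800,100): cv2.line(o,(k,0),(k,319),(255,0,0) if 0 else (200,200,0),1)
for k in range(20,320,100): cv2.line(o,(0,k),(799,k),(200,200,0),1)
cv2.imwrite('pics/o22.png',o)
for n,uv,z in [('LT',(230,150),.109),('LS',(223,199),.087),('MS',(338.5,168),.087),('MX',(330,211),.097),('RT',(456,169),.109),('RX',(452,216),.097),('mat',(132,204),.002),('G',(180,259),.084),('R',(228,265),.084)]:
    print(n,back('top',uv,z).round(4))
hsv=cv2.cvtColor(im,cv2.COLOR_BGR2HSV)
m=cv2.inRange(hsv,(12,150,130),(26,255,255))
N,l,st,ce=cv2.connectedComponentsWithStats(m)
for i in range(1,N):
    if st[i,4]>150: print(st[i],ce[i].round(1))
E
```

```text
LT [[0.617  0.0993]]
LS [[0.5297 0.1158]]
MS [[ 0.5818 -0.1008]]
MX [[ 0.5008 -0.0803]]
RT [[ 0.5708 -0.3182]]
RX [[ 0.4845 -0.3086]]
mat [[0.5353 0.3132]]
G [[0.4209 0.198 ]]
R [[0.4078 0.1092]]
[217 138  25  24 472] [228.7 149.6]
[322 153  33  32 809] [338.1 168.6]
[444 157  23  24 421] [455.2 168.7]
[207 183  33  33 858] [222.8 198.9]
```

View pics/o22.png

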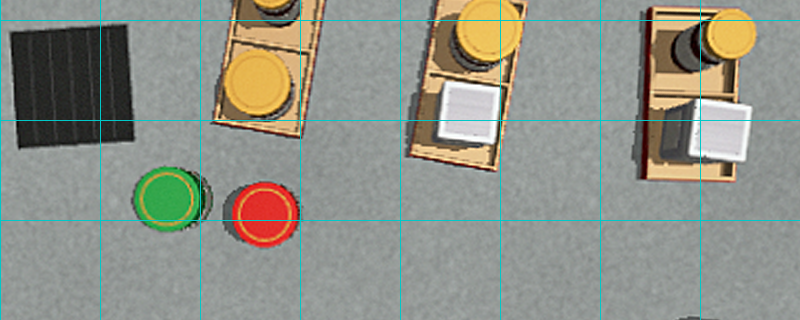

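```bash
python3 - <<'E'
from h import *
im=cv2.imread('pics/top0.png')
def crop(yc): 
    return ortho('top',im,0.022,0.44,0.68,yc-.065,yc+.065,s=2.0)
t=np.hstack([crop(y) for y in (.12,-.08,-.30)])
for k in range(0,480,40): cv2.putText(t,f'{680-k//2}',(0,k+4),0,.35,(255,0,0),1)
print(t.shape);cv2.imwrite('pics/trays.png',t)
E
```

```text
(480, 780, 3)
```

View pics/trays.png

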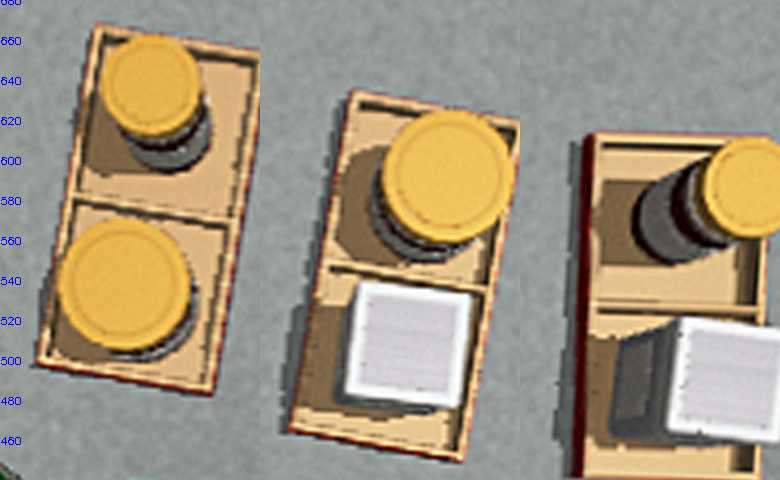

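```bash
cat > model.py <<'E'
import numpy as np
TR={'L':(.5755,.108,-9.7),'M':(.542,-.0885,-10.3),'R':(.527,-.3115,-1.0)}
def t2w(k,x,y):
    cx,cy,a=TR[k];a=np.radians(a);c,s=np.cos(a),np.sin(a)
    return np.array([cx+c*x-s*y,cy+s*x+c*y])
E
python3 - <<'E'
from h import *; from model import *
ob={'LT':((228.7,149.6),.109,.023),'LS':((222.8,198.9),.087,.031),'MS':((338.1,168.6),.087,.031),'RT':((455.2,168.7),.109,.023)}
OB={}
for k,(uv,z,r) in ob.items():
    p=back('top',uv,z)[0]; OB[k]=(p,z,r)
    print(k,p.round(4))
    cx,cy,a=TR[k[0]];a=np.radians(a);d=p-[cx,cy];print('  in tray',(d@[np.cos(a),np.sin(a)]).round(4),(d@[-np.sin(a),np.cos(a)]).round(4))
for n in ['top','scene']:
    im=cv2.imread(f'pics/{n}0.png');S=3;big=cv2.resize(im,None,fx=S,fy=S,interpolation=cv2.INTER_CUBIC)
    def poly(P,col):
        q=((proj(n,P)+.5)*S-.5).round().astype(int); cv2.polylines(big,[q.reshape(-1,1,2)],True,col,1)
    for k in TR:
        poly([[*t2w(k,x,y),.022] for x,y in [(.086,.044),(.086,-.044),(-.086,-.044),(-.086,.044)]],(255,0,255))
        for c in(-.042,.042): poly([[*t2w(k,x+c,y),.003] for x,y in [(.04,.04),(.04,-.04),(-.04,-.04),(-.04,.04)]],(255,255,0))
    t=np.linspace(0,2*np.pi,40)
    for k,(p,z,r) in OB.items():
        for zz in(.003,z): poly(np.c_[p[0]+r*np.cos(t),p[1]+r*np.sin(t),np.full(40,zz)],(0,255,0))
    if n=='top':
        cv2.imwrite('pics/ov_t.png',cv2.resize(big[380:760,580:1420],(798,361)))
    else: cv2.imwrite('pics/ov_s.png',big[330:900,390:1010])
E
```

```text
LT [0.6178 0.1017]
  in tray 0.0428 0.0009
LS [0.5299 0.1162]
  in tray -0.0463 0.0004
MS [ 0.5807 -0.1   ]
  in tray 0.0401 -0.0044
RT [ 0.5714 -0.3167]
  in tray 0.0445 -0.0044
```

View pics/ov_t.png

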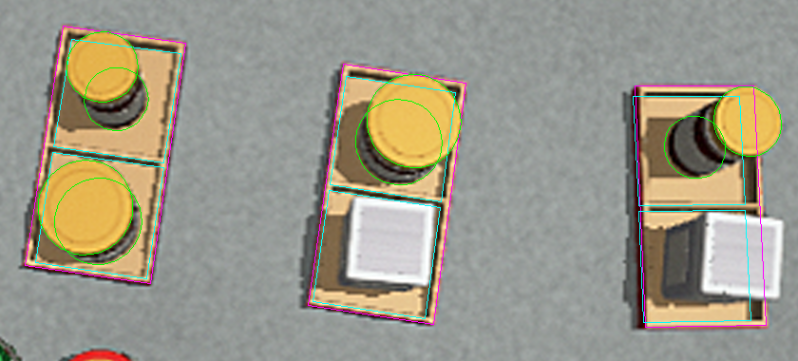

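View pics/ov_s.png

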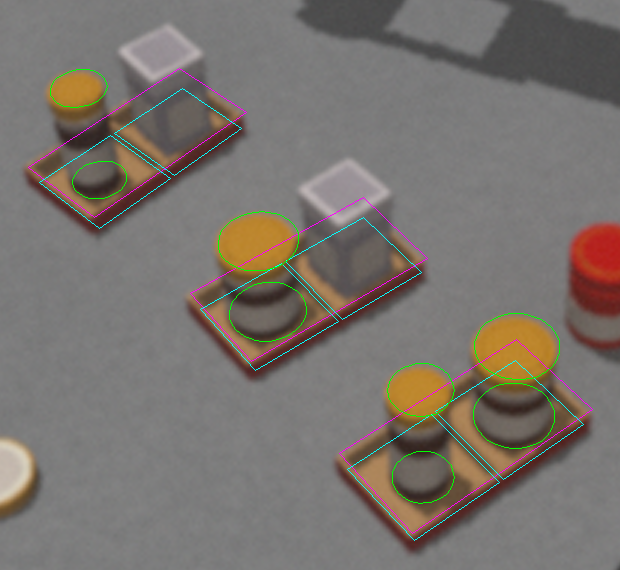

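The overlays agree to about 1–2 mm in both cameras, and container spacing and heights fit. Tin_M, squat_L and tall_R can stay where they are.

The plan takes four moves:
1. Tall from L to the mat.
2. Squat from M to L's +x cell.
3. Tin from R to M's +x cell.
4. Tall from the mat to R's −x cell.

I'll confirm the decoys in one enlarged crop and work out the first move.

```bash
cat > go.py <<'E'
import sys,numpy as np
from cell import robot
from scipy.spatial.transform import Rotation as R
s=robot.observe(); p=np.array(s['tool_pos']); r=R.from_euler('xyz',s['tool_rot']).as_matrix()
x,y,z,yaw=map(float,sys.argv[1:5])
cy=np.degrees(np.arctan2(r[1,0],r[0,0]))
d=(cy-yaw+90)%180-90  # half turn equivalent; + roll lowers yaw
print('t',round(s['time'],2),'pos',p.round(4),'yaw',cy.round(2),'tilt',np.degrees(np.arccos(min(1,-r[2,1]))).round(2),'open',round(s['opening'],4),'q6',round(s['qpos'][5],3))
v=np.array([x,y,z])-p
print('shift now cm',(r.T@v*100).round(2),'roll needed',d.round(2))
a=np.radians(cy-d);rx=np.array([np.cos(a),np.sin(a),0]);rz=np.array([-np.sin(a),np.cos(a),0])
print('shift after roll cm',(100*v@rx).round(2),(-100*v[2]).round(2),(100*v@rz).round(2))
E
python3 - <<'E'
import cv2
im=cv2.imread('pics/top0.png')
cv2.imwrite('pics/crop1.png',cv2.resize(im[130:285,150:365],None,fx=3.5,fy=3.5,interpolation=cv2.INTER_CUBIC))
E
python3 go.py .6178 .1017 .165 -9.7
```

```text
t 0.15 pos [ 0.2343 -0.4695  0.2262] yaw -153.49 tilt 0.06 open 0.0916 q6 -0.146
shift now cm [-59.81   6.17 -33.98] roll needed 36.21
shift after roll cm -28.18 6.12 -62.76
```

View pics/crop1.png

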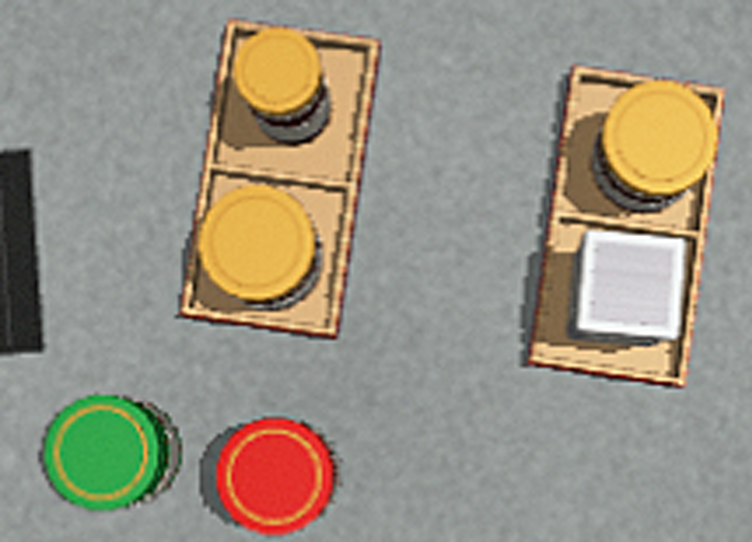

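The crop shows gold-lidded jars in the trays: tall (278,70), squat (255,240) and squat (660,138). The green (100,450) and red (275,475) jars are decoys.

```bash
python3 -m crank '{"xyz":[[0,0,0],[0,0,0],[0,0,0],[0,0,0],[0,0,0],[0,0,0]],"roll":[7.24,7.24,7.24,7.24,7.24,0]}' -1 30; python3 go.py .6178 .1017 .165 -9.7
```

```text
time: 0.75
tool_pos: [0.2344, -0.4696, 0.2265]
tool_rot: [-1.571, -0.0, 2.971]
contact_force: [-0.3, -0.5, -0.1]
opening: 0.0915
t 0.75 pos [ 0.2344 -0.4696  0.2265] yaw 170.25 tilt 0.03 open 0.0915 q6 0.487
shift now cm [-28.12   6.17 -62.8 ] roll needed -0.05
shift after roll cm -28.17 6.15 -62.78
```

```bash
python3 -m crank '{"xyz":[[-1.56,0,-3.49],[-1.56,0,-3.49],[-1.56,0,-3.49],[-1.56,0,-3.49],[-1.56,0,-3.49],[-1.56,0,-3.49],[-1.56,0,-3.49],[-1.56,0,-3.49],[-1.56,0,-3.49],[-1.56,0,-3.49],[-1.56,0,-3.49],[-1.56,0,-3.49],[-1.56,1,-3.49],[-1.56,1,-3.49],[-1.56,1,-3.49],[-1.56,1,-3.49],[-1.56,1,-3.49],[-1.56,1,-3.49],[0,0,0],[0,0,0]],"roll":[0,0,0,0,0,0,0,0,0,0,0,0,0,0,0,0,0,0,0,0]}'; python3 go.py .6178 .1017 .165 -9.7
python3 - <<'E'
from h import *
c=robot.calibration('wrist'); im=robot.read_camera('wrist')[:,:,::-1].copy()
import pickle;pickle.dump(c,open('c1.pkl','wb'))
cv2.imwrite('pics/w1.png',im)
t=np.linspace(0,2*np.pi,40)
for z in(.003,.109):
  q=proj('wrist',np.c_[.6178+.023*np.cos(t),.1017+.023*np.sin(t),np.full(40,z)],c).round().astype(int)
  cv2.polylines(im,[q.reshape(-1,1,2)],True,(0,255,0),1)
cv2.imwrite('pics/w1o.png',im)
E
```

```text
time: 2.75
tool_pos: [0.6165, 0.1028, 0.1657]
tool_rot: [-1.57, -0.002, 2.977]
contact_force: [-0.1, -0.7, -0.9]
opening: 0.0921
t 2.75 pos [0.6165 0.1028 0.1657] yaw 170.56 tilt 0.11 open 0.0921 q6 1.779
shift now cm [-0.14  0.07  0.09] roll needed 0.26
shift after roll cm -0.14 0.07 0.09
```

View pics/w1o.png

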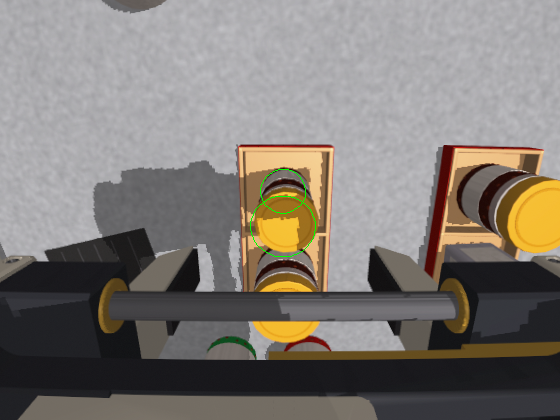

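The wrist view shows the tall jar's lid around (285,222), matching the predicted circle (283,225) and lying between the fingers. Descending to grip.

```bash
python3 -m crank '{"xyz":[[-0.1,2,0.1],[0,2,0],[0,2,0],[0,2,0],[0,2,0],[0,1.4,0],[0,0.9,0],[0,0.5,0],[0,0,0],[0,0,0]],"roll":[0,0,0,0,0,0,0,0,0,0]}'; python3 go.py .6178 .1017 .037 -9.7
python3 -m crank '{"xyz":[[0,0,0],[0,0,0],[0,0,0],[0,0,0],[0,0,0],[0,0,0],[0,0,0],[0,0,0],[0,0,0],[0,0,0]],"roll":[0,0,0,0,0,0,0,0,0,0]}' 1 30
```

```text
time: 3.8
tool_pos: [0.6182, 0.101, 0.0395]
tool_rot: [-1.571, 0.001, 2.973]
contact_force: [-0.6, 0.3, -0.5]
opening: 0.092
t 3.8 pos [0.6182 0.101  0.0395] yaw 170.32 tilt 0.07 open 0.092 q6 1.78
shift now cm [ 0.05  0.25 -0.06] roll needed 0.02
shift after roll cm 0.05 0.25 -0.06
time: 4.8
tool_pos: [0.6177, 0.1011, 0.0387]
tool_rot: [-1.571, 0.0, 2.973]
contact_force: [-0.7, 0.1, -0.3]
opening: 0.0457
```

Gripped: the opening is 45.7 mm against the jar's 46 mm diameter. Lifting.

```bash
python3 -m crank '{"xyz":[[0,-0.5,0],[0,-1,0],[0,-1.5,0],[0,-2,0],[0,-2,0],[0,-2,0],[0,-1.5,0],[0,-1,0],[0,-0.5,0],[0,0,0],[0,0,0]],"roll":[0,0,0,0,0,0,0,0,0,0,0]}'; python3 go.py .535 .313 .0377 -9.7
```

```text
time: 5.9
tool_pos: [0.6173, 0.1011, 0.158]
tool_rot: [-1.57, -0.001, 2.973]
contact_force: [0.1, 0.2, -2.3]
opening: 0.0457
t 5.9 pos [0.6173 0.1011 0.158 ] yaw 170.32 tilt 0.08 open 0.0457 q6 1.78
shift now cm [ 11.66  12.03 -19.51] roll needed 0.02
shift after roll cm 11.68 12.03 -19.5
```

```bash
python3 -m crank '{"xyz":[[0.39,0,-0.65],[0.91,0,-1.52],[1.3,0,-2.17],[1.3,0,-2.17],[1.3,0,-2.17],[1.3,0,-2.17],[1.3,0,-2.17],[1.3,0,-2.17],[1.3,0,-2.17],[0.9,0,-1.52],[0.38,0,-0.65],[0,0,0],[0,0,0]],"roll":[0,0,0,0,0,0,0,0,0,0,0,0,0]}'; python3 go.py .535 .313 .0377 -9.7
python3 - <<'E'
from h import *
cv2.imwrite('pics/w2.png',robot.read_camera('wrist')[:,:,::-1])
E
```

```text
time: 7.2
tool_pos: [0.5356, 0.3127, 0.1586]
tool_rot: [-1.57, 0.0, 2.972]
contact_force: [0.4, 0.0, -1.2]
opening: 0.0453
t 7.2 pos [0.5356 0.3127 0.1586] yaw 170.31 tilt 0.03 open 0.0453 q6 2.145
shift now cm [ 0.07 12.09 -0.02] roll needed 0.01
shift after roll cm 0.06 12.09 -0.02
```

View pics/w2.png

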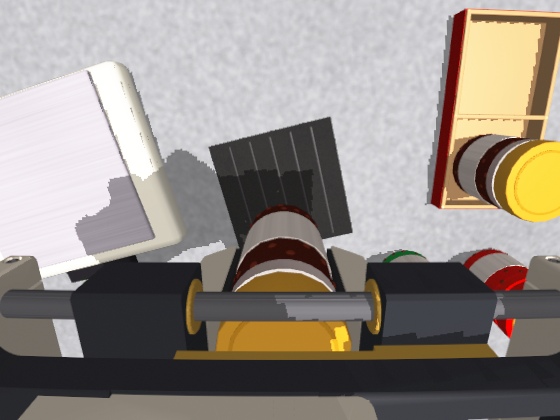

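The jar is held upright over the mat (280,180). The tray is empty at its top cell (510,60). Lowering.

```bash
python3 -m crank '{"xyz":[[0,0.5,0],[0,1.2,0],[0,2,0],[0,2,0],[0,2,0],[0,1.6,0],[0,1.1,0],[0,0.7,0],[0,0.4,0],[0,0.3,0],[0,0.2,0],[0,0,0],[0,0,0]],"roll":[0,0,0,0,0,0,0,0,0,0,0,0,0]}'; python3 go.py .535 .313 .0377 -9.7
```

```text
time: 8.55
tool_pos: [0.5356, 0.3134, 0.0391]
tool_rot: [-1.571, 0.001, 2.973]
contact_force: [-0.5, -0.5, -2.2]
opening: 0.0455
t 8.55 pos [0.5356 0.3134 0.0391] yaw 170.32 tilt 0.04 open 0.0455 q6 2.146
shift now cm [0.06 0.14 0.05] roll needed 0.02
shift after roll cm 0.06 0.14 0.05
```

```bash
python3 -m crank '{"xyz":[[0,0.1,0],[0,0.08,0],[0,0,0],[0,0,0]],"roll":[0,0,0,0]}'; python3 -m crank '{"xyz":[[0,0,0],[0,0,0],[0,0,0],[0,0,0],[0,0,0],[0,0,0],[0,0,0]],"roll":[0,0,0,0,0,0,0]}' -1; python3 go.py .535 .313 .0377 -9.7
```

```text
time: 8.95
tool_pos: [0.5357, 0.3133, 0.0377]
tool_rot: [-1.571, 0.001, 2.973]
contact_force: [-1.8, -1.6, 5.4]
opening: 0.0455
time: 9.65
tool_pos: [0.5354, 0.3132, 0.0368]
tool_rot: [-1.571, 0.0, 2.973]
contact_force: [0.2, 0.5, 0.0]
opening: 0.0912
t 9.65 pos [0.5354 0.3132 0.0368] yaw 170.32 tilt 0.0 open 0.0912 q6 2.146
shift now cm [ 0.04 -0.09  0.03] roll needed 0.02
shift after roll cm 0.04 -0.09 0.03
```

Set down with contact at the predicted height. Rising, then on to the squat jar in M.

```bash
python3 -m crank '{"xyz":[[0,-1,0],[0,-2,0],[0,-2.5,0],[0,-2.5,0],[0,-2,0],[0,-1.5,0],[0,-1,0],[0,-0.5,0],[0,0,0]],"roll":[0,0,0,0,0,0,0,0,0]}'; python3 go.py .5807 -.1 .035 -10
```

```text
time: 10.55
tool_pos: [0.5356, 0.3133, 0.1674]
tool_rot: [-1.571, 0.001, 2.973]
contact_force: [-0.1, 0.3, 0.4]
opening: 0.0918
t 10.55 pos [0.5356 0.3133 0.1674] yaw 170.32 tilt 0.05 open 0.0918 q6 2.146
shift now cm [-11.39  13.24  39.99] roll needed 0.32
shift after roll cm -11.62 13.24 39.92
```

```bash
python3 -m crank '{"xyz":[[-0.81,0,2.86],[-0.81,0,2.86],[-0.81,0,2.86],[-0.81,0,2.86],[-0.81,0,2.86],[-0.81,0,2.86],[-0.81,0,2.86],[-0.81,0,2.86],[-0.81,0,2.86],[-0.81,0,2.86],[-0.81,0,2.86],[-0.81,0,2.86],[-0.81,0,2.86],[-0.81,0,2.86],[0,0,0],[0,0,0],[0,0,0]],"roll":[0,0,0,0,0,0,0,0,0,0,0,0,0,0,0,0,0]}'; python3 go.py .5807 -.1 .035 -10
python3 - <<'E'
from h import *
cv2.imwrite('pics/t3.png',robot.read_camera('top')[:,:,::-1])
c=robot.calibration('wrist'); im=robot.read_camera('wrist')[:,:,::-1].copy()
t=np.linspace(0,2*np.pi,40)
for z in(.003,.087):
  q=proj('wrist',np.c_[.5807+.031*np.cos(t),-.1+.031*np.sin(t),np.full(40,z)],c).round().astype(int)
  cv2.polylines(im,[q.reshape(-1,1,2)],True,(0,255,0),1)
cv2.imwrite('pics/w3o.png',im)
E
```

```text
time: 12.25
tool_pos: [0.5795, -0.0996, 0.1663]
tool_rot: [-1.571, -0.001, 2.973]
contact_force: [-0.2, -0.3, 0.8]
opening: 0.0919
t 12.25 pos [ 0.5795 -0.0996  0.1663] yaw 170.35 tilt 0.08 open 0.0919 q6 1.438
shift now cm [-0.15 13.13  0.03] roll needed 0.35
shift after roll cm -0.13 13.13 0.02
```

View pics/w3o.png

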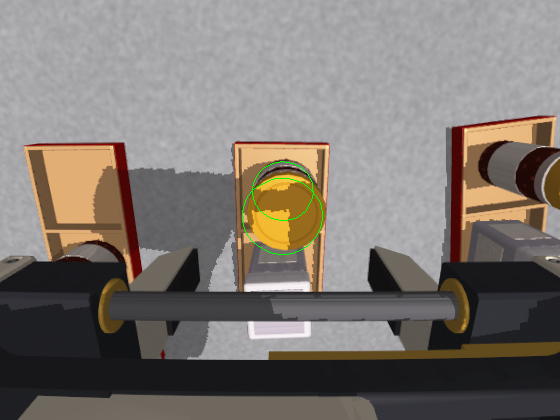

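View pics/t3.png

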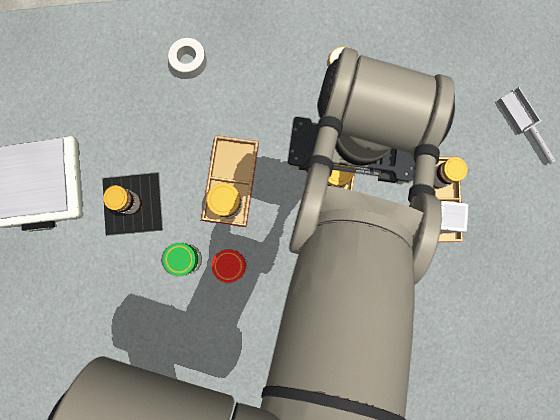

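The squat jar's lid (284,213) matches the prediction and is centred between the fingers. The tall jar stands on the mat (lid at 116,198). Descending.

```bash
python3 -m crank '{"xyz":[[-0.1,2,0],[0,2,0],[0,2,0],[0,2,0],[0,2,0],[0,1.4,0],[0,0.9,0],[0,0.5,0],[0,0.2,0],[0,0,0],[0,0,0]],"roll":[0,0,0,0,0,0,0,0,0,0,0]}'; python3 go.py .5807 -.1 .035 -10
python3 -m crank '{"xyz":[[0,0,0],[0,0,0],[0,0,0],[0,0,0],[0,0,0],[0,0,0],[0,0,0],[0,0,0]],"roll":[0,0,0,0,0,0,0,0]}' 1 30
```

```text
time: 13.45
tool_pos: [0.5813, -0.1009, 0.0376]
tool_rot: [-1.571, 0.001, 2.973]
contact_force: [-0.3, -0.9, -0.1]
opening: 0.0918
t 13.45 pos [ 0.5813 -0.1009  0.0376] yaw 170.31 tilt 0.08 open 0.0918 q6 1.438
shift now cm [ 0.07  0.26 -0.07] roll needed 0.31
shift after roll cm 0.07 0.26 -0.07
time: 14.25
tool_pos: [0.5809, -0.1008, 0.037]
tool_rot: [-1.571, 0.0, 2.973]
contact_force: [0.5, -0.0, 1.2]
opening: 0.0615
```

Gripped at 61.5 mm. Lifting.

```bash
python3 -m crank '{"xyz":[[0,-0.5,0],[0,-1,0],[0,-1.5,0],[0,-2,0],[0,-2,0],[0,-2,0],[0,-1.5,0],[0,-1,0],[0,-0.5,0],[0,0,0],[0,0,0]],"roll":[0,0,0,0,0,0,0,0,0,0,0]}'; python3 go.py .617 .101 .037 -9.7
```

```text
time: 15.35
tool_pos: [0.5804, -0.1006, 0.1562]
tool_rot: [-1.571, -0.001, 2.973]
contact_force: [-0.2, -0.6, -1.8]
opening: 0.0617
t 15.35 pos [ 0.5804 -0.1006  0.1562] yaw 170.32 tilt 0.07 open 0.0617 q6 1.438
shift now cm [ -0.23  11.92 -20.48] roll needed 0.02
shift after roll cm -0.21 11.92 -20.48
```

```bash
python3 -m crank '{"xyz":[[0,0,-0.7],[0,0,-1.6],[0,0,-2.27],[-0.1,0,-2.27],[-0.1,0,-2.27],[0,0,-2.27],[0,0,-2.27],[0,0,-2.27],[0,0,-2.27],[0,0,-1.6],[0,0,-0.7],[0,0,0],[0,0,0]],"roll":[0,0,0,0,0,0,0,0,0,0,0,0,0]}'; python3 go.py .617 .101 .037 -9.7
python3 - <<'E'
from h import *
cv2.imwrite('pics/w4.png',robot.read_camera('wrist')[:,:,::-1])
E
```

```text
time: 16.65
tool_pos: [0.6171, 0.1005, 0.1567]
tool_rot: [-1.57, -0.0, 2.972]
contact_force: [0.2, -0.0, -1.9]
opening: 0.0613
t 16.65 pos [0.6171 0.1005 0.1567] yaw 170.31 tilt 0.04 open 0.0613 q6 1.779
shift now cm [ 0.02 11.97 -0.05] roll needed 0.01
shift after roll cm 0.02 11.97 -0.05
```

View pics/w4.png

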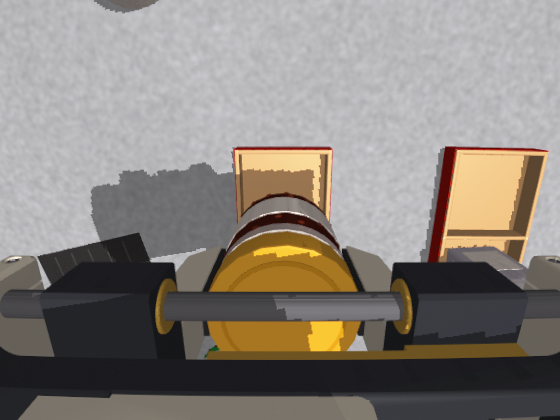

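The squat jar is upright and laterally aligned with the empty cell (283,180). Lowering.

```bash
python3 -m crank '{"xyz":[[0,0.5,0],[0,1.2,0],[0,2,0],[0,2,0],[0,2,0],[0,1.6,0],[0,1.0,0],[0,0.6,0],[0,0.4,0],[0,0.3,0],[0,0.2,0],[0,0.1,0],[0,0,0],[0,0,0]],"roll":[0,0,0,0,0,0,0,0,0,0,0,0,0,0]}'; python3 go.py .617 .101 .037 -9.7
```

```text
time: 18.1
tool_pos: [0.6175, 0.101, 0.0382]
tool_rot: [-1.571, 0.001, 2.973]
contact_force: [-0.8, 0.6, -1.8]
opening: 0.0616
t 18.1 pos [0.6175 0.101  0.0382] yaw 170.32 tilt 0.04 open 0.0616 q6 1.78
shift now cm [0.05 0.12 0.01] roll needed 0.02
shift after roll cm 0.05 0.12 0.01
```

```bash
python3 -m crank '{"xyz":[[0,0.1,0],[0,0.07,0],[0,0,0],[0,0,0]],"roll":[0,0,0,0]}'; python3 -m crank '{"xyz":[[0,0,0],[0,0,0],[0,0,0],[0,0,0],[0,0,0],[0,0,0],[0,0,0]],"roll":[0,0,0,0,0,0,0]}' -1; python3 -m crank '{"xyz":[[0,-1,0],[0,-2,0],[0,-2.5,0],[0,-2.5,0],[0,-2,0],[0,-1.5,0],[0,-1,0],[0,-0.5,0],[0,0,0]],"roll":[0,0,0,0,0,0,0,0,0]}'; python3 go.py .4845 -.3086 .16 -7
```

```text
time: 18.5
tool_pos: [0.6175, 0.101, 0.037]
tool_rot: [-1.571, 0.001, 2.973]
contact_force: [-2.2, 0.8, 6.3]
opening: 0.0617
time: 19.2
tool_pos: [0.6173, 0.1009, 0.0362]
tool_rot: [-1.571, 0.0, 2.973]
contact_force: [-1.5, -0.8, -0.6]
opening: 0.0921
time: 20.1
tool_pos: [0.6175, 0.101, 0.1668]
tool_rot: [-1.571, 0.001, 2.973]
contact_force: [-0.3, 0.1, -0.4]
opening: 0.0917
t 20.1 pos [0.6175 0.101  0.1668] yaw 170.32 tilt 0.06 open 0.0917 q6 1.78
shift now cm [ 6.22  0.66 42.61] roll needed -2.68
shift after roll cm 8.21 0.68 42.27
```

Placed. Measuring the right tin in an ortho map at its lid height (97 mm).

```bash
python3 - <<'E'
from h import *
im=cv2.imread('pics/top0.png')
o=ortho('top',im,0.097,0.435,0.535,-0.365,-0.255,s=5.0)
cv2.imwrite('pics/tinR.png',o)
g=cv2.inRange(cv2.cvtColor(o,cv2.COLOR_BGR2GRAY),165,255)
N,l,st,ce=cv2.connectedComponentsWithStats(cv2.morphologyEx(g,cv2.MORPH_CLOSE,np.ones((9,9))))
i=1+np.argmax(st[1:,4]); c=cv2.findContours((l==i).astype(np.uint8),0,2)[0]
(u,v),wh,a=cv2.minAreaRect(max(c,key=cv2.contourArea)); print(u,v,np.array(wh)/5,a, 'xy',.535-v/5000,-.255-u/5000)
E
```

```text
216.0 198.5 [79.4 86.4] 90.0 xy 0.4953 -0.2982
```

View pics/tinR.png

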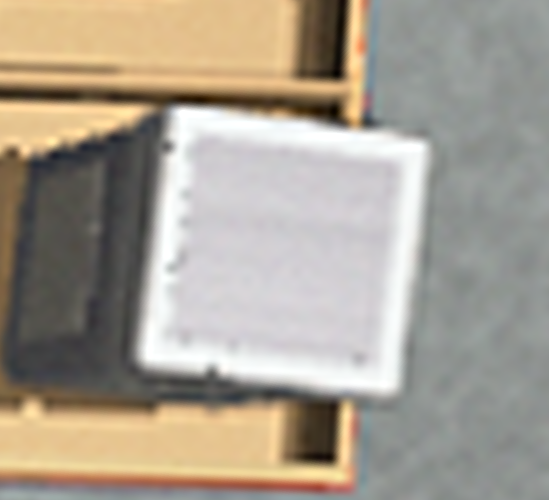

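Tin lid corners are at (167,105), (430,140), (400,393) and (138,368). That gives a 53 mm side, centre (0.4847, −0.3117) and yaw −6.5°.

```bash
python3 -m crank '{"xyz":[[0,0,0],[0,0,0]],"roll":[-3.2,0]}'; python3 go.py .4847 -.3117 .16 -6.5
```

```text
time: 20.3
tool_pos: [0.6168, 0.1009, 0.1652]
tool_rot: [-1.57, -0.002, 3.029]
contact_force: [-0.2, 0.4, 1.2]
opening: 0.0917
t 20.3 pos [0.6168 0.1009 0.1652] yaw 173.55 tilt 0.11 open 0.0917 q6 1.723
shift now cm [ 8.49  0.55 42.48] roll needed 0.05
shift after roll cm 8.45 0.52 42.49
```

```bash
python3 -m crank '{"xyz":[[0.6,0,3.03],[0.6,0,3.03],[0.6,0,3.03],[0.6,0,3.03],[0.6,0,3.03],[0.6,0,3.03],[0.6,0,3.03],[0.6,0,3.03],[0.6,0,3.03],[0.6,0,3.03],[0.6,0,3.03],[0.6,0,3.03],[0.6,0,3.03],[0.6,0,3.03],[0,0,0],[0,0,0],[0,0,0]],"roll":[0,0,0,0,0,0,0,0,0,0,0,0,0,0,0,0,0]}'; python3 go.py .4847 -.3117 .037 -6.5
python3 - <<'E'
from h import *
c=robot.calibration('wrist'); im=robot.read_camera('wrist')[:,:,::-1].copy()
a=np.radians(-6.5)
for z in(.003,.097):
  P=[[.4847+.027*(np.cos(a)*i-np.sin(a)*j),-.3117+.027*(np.sin(a)*i+np.cos(a)*j),z] for i,j in((1,1),(1,-1),(-1,-1),(-1,1))]
  q=proj('wrist',P,c).round().astype(int)
  cv2.polylines(im,[q.reshape(-1,1,2)],True,(0,255,0),1)
cv2.imwrite('pics/w5o.png',im)
E
```

```text
time: 22.0
tool_pos: [0.486, -0.3102, 0.1658]
tool_rot: [-1.572, -0.001, 3.028]
contact_force: [-0.1, 0.0, -0.4]
opening: 0.0913
t 22.0 pos [ 0.486  -0.3102  0.1658] yaw 173.51 tilt 0.06 open 0.0913 q6 0.983
shift now cm [ 0.1  12.88  0.18] roll needed 0.01
shift after roll cm 0.11 12.88 0.17
```

View pics/w5o.png

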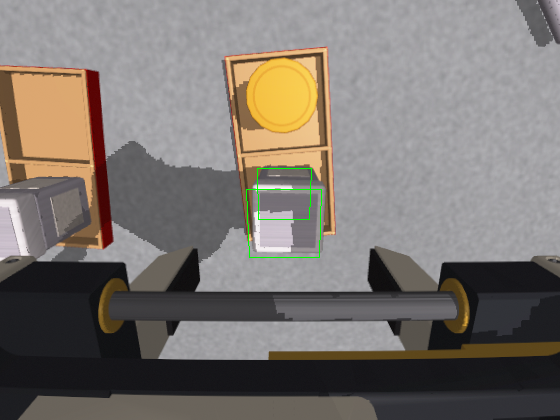

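The tin (lid about 252–323 × 185–255) matches the prediction to within about 2 mm. Descending.

```bash
python3 -m crank '{"xyz":[[0.1,2,0.1],[0,2,0],[0,2,0],[0,2,0],[0,2,0],[0,1.4,0],[0,0.8,0],[0,0.4,0],[0,0.1,0],[0,0,0],[0,0,0]],"roll":[0,0,0,0,0,0,0,0,0,0,0]}'; python3 go.py .4847 -.3117 .037 -6.5
python3 -m crank '{"xyz":[[0,0,0],[0,0,0],[0,0,0],[0,0,0],[0,0,0],[0,0,0],[0,0,0],[0,0,0],[0,0,0]],"roll":[0,0,0,0,0,0,0,0,0]}' 1 30
```

```text
time: 23.15
tool_pos: [0.4852, -0.3122, 0.04]
tool_rot: [-1.57, 0.001, 3.028]
contact_force: [-0.4, -1.0, -0.2]
opening: 0.0919
t 23.15 pos [ 0.4852 -0.3122  0.04  ] yaw 173.52 tilt 0.08 open 0.0919 q6 0.979
shift now cm [ 0.06  0.3  -0.05] roll needed 0.02
shift after roll cm 0.06 0.3 -0.05
time: 24.05
tool_pos: [0.4849, -0.3121, 0.0393]
tool_rot: [-1.57, 0.0, 3.028]
contact_force: [0.5, -1.0, 0.5]
opening: 0.0539
```

```bash
python3 -m crank '{"xyz":[[0,-0.5,0],[0,-1,0],[0,-1.5,0],[0,-2,0],[0,-2,0],[0,-2,0],[0,-1.5,0],[0,-1,0],[0,-0.5,0],[0,0,0],[0,0,0],[0,0,0]],"roll":[0,0,0,0,0,0,0,0,0,3.7,0,0]}'; python3 go.py .583 -.096 .0393 -10.2
```

```text
time: 25.25
tool_pos: [0.4845, -0.3117, 0.1587]
tool_rot: [-1.571, -0.001, 2.965]
contact_force: [-0.1, 0.0, -1.7]
opening: 0.0539
t 25.25 pos [ 0.4845 -0.3117  0.1587] yaw 169.91 tilt 0.07 open 0.0539 q6 1.042
shift now cm [ -5.93  11.95 -22.95] roll needed 0.11
shift after roll cm -5.87 11.94 -22.97
```

```bash
python3 -m crank '{"xyz":[[-0.2,0,-0.77],[-0.46,0,-1.78],[-0.66,0,-2.55],[-0.66,0,-2.55],[-0.66,0,-2.55],[-0.66,0,-2.55],[-0.66,0,-2.55],[-0.66,0,-2.55],[-0.66,0,-2.55],[-0.46,0,-1.78],[-0.2,0,-0.77],[0,0,0],[0,0,0]],"roll":[0,0,0,0,0,0,0,0,0,0,0,0,0]}'; python3 go.py .583 -.096 .0393 -10.2
python3 - <<'E'
from h import *
cv2.imwrite('pics/w6.png',robot.read_camera('wrist')[:,:,::-1])
E
```

```text
time: 26.55
tool_pos: [0.5835, -0.097, 0.159]
tool_rot: [-1.57, -0.0, 2.964]
contact_force: [0.4, -0.4, -1.6]
opening: 0.0539
t 26.55 pos [ 0.5835 -0.097   0.159 ] yaw 169.83 tilt 0.03 open 0.0539 q6 1.455
shift now cm [ 0.06 11.97 -0.09] roll needed 0.03
shift after roll cm 0.07 11.97 -0.09
```

View pics/w6.png

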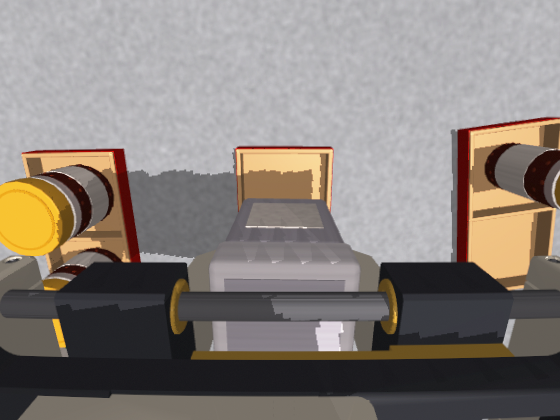

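The tin is upright and square to M's empty cell (285,175). Lowering and releasing.

```bash
python3 -m crank '{"xyz":[[0,0.5,0],[0,1.2,0],[0,2,0],[0,2,0],[0,2,0],[0,1.6,0],[0,1.0,0],[0,0.6,0],[0,0.4,0],[0,0.3,0],[0,0.2,0],[0,0.1,0],[0,0,0],[0,0,0]],"roll":[0,0,0,0,0,0,0,0,0,0,0,0,0,0]}'; python3 -m crank '{"xyz":[[0,0.1,0],[0,0.07,0],[0,0,0],[0,0,0]],"roll":[0,0,0,0]}';python3 go.py .583 -.096 .0393 -10.2
```

```text
time: 28.0
tool_pos: [0.584, -0.0966, 0.0405]
tool_rot: [-1.571, 0.001, 2.964]
contact_force: [-0.4, 0.1, -1.6]
opening: 0.0541
time: 28.4
tool_pos: [0.5841, -0.0966, 0.0392]
tool_rot: [-1.571, 0.001, 2.964]
contact_force: [-1.5, 0.4, 5.8]
opening: 0.0541
t 28.4 pos [ 0.5841 -0.0966  0.0392] yaw 169.82 tilt 0.05 open 0.0541 q6 1.455
shift now cm [ 0.12 -0.01 -0.04] roll needed 0.02
shift after roll cm 0.12 -0.01 -0.04
```

```bash
python3 -m crank '{"xyz":[[0,0,0],[0,0,0],[0,0,0],[0,0,0],[0,0,0],[0,0,0],[0,0,0]],"roll":[0,0,0,0,0,0,0]}' -1; python3 -m crank '{"xyz":[[0,-1,0],[0,-2,0],[0,-2.5,0],[0,-2.5,0],[0,-2,0],[0,-1.5,0],[0,-1,0],[0,-0.5,0],[0,0,0]],"roll":[0,0,0,0,0,0,0,0,0]}'; python3 go.py .5357 .3133 .0377 -9.7
python3 - <<'E'
from h import *
p=back('top',[(116,198)],.108);print(p)
E
```

```text
time: 29.1
tool_pos: [0.5838, -0.0965, 0.0385]
tool_rot: [-1.571, -0.0, 2.964]
contact_force: [0.0, -0.1, -0.3]
opening: 0.0916
time: 30.0
tool_pos: [0.584, -0.0966, 0.1691]
tool_rot: [-1.571, 0.001, 2.964]
contact_force: [0.4, -0.4, -0.0]
opening: 0.092
t 30.0 pos [ 0.584  -0.0966  0.1691] yaw 169.82 tilt 0.06 open 0.092 q6 1.455
shift now cm [ 12.01  13.12 -39.49] roll needed -0.48
shift after roll cm 11.67 13.14 -39.59
[[0.53487136 0.31177073]]
```

```bash
python3 -m crank '{"xyz":[[0.86,0,-2.82],[0.86,0,-2.82],[0.86,0,-2.82],[0.86,0,-2.82],[0.86,0,-2.82],[0.86,0,-2.82],[0.86,0,-2.82],[0.86,0,-2.82],[0.86,0,-2.82],[0.86,0,-2.82],[0.86,0,-2.82],[0.86,0,-2.82],[0.86,0,-2.82],[0.86,0,-2.82],[0,0,0],[0,0,0],[0,0,0]],"roll":[0,0,0,0,0,0,0,0,0,0,0,0,0,0,0,0,0]}'; python3 go.py .5355 .3128 .0377 -10.2
python3 - <<'E'
from h import *
cv2.imwrite('pics/w7.png',robot.read_camera('wrist')[:,:,::-1])
cv2.imwrite('pics/t7.png',robot.read_camera('top')[:,:,::-1])
E
```

```text
time: 31.7
tool_pos: [0.5351, 0.3123, 0.1679]
tool_rot: [-1.57, -0.001, 2.963]
contact_force: [-0.1, -0.7, 0.1]
opening: 0.092
t 31.7 pos [0.5351 0.3123 0.1679] yaw 169.78 tilt 0.08 open 0.092 q6 2.154
shift now cm [-0.04 13.02 -0.07] roll needed -0.02
shift after roll cm -0.03 13.02 -0.05
```

View pics/w7.png

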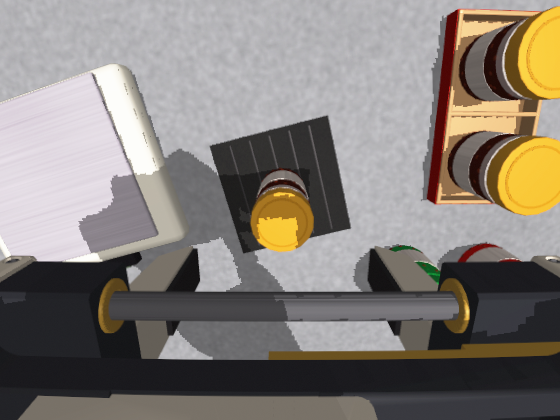

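View pics/t7.png

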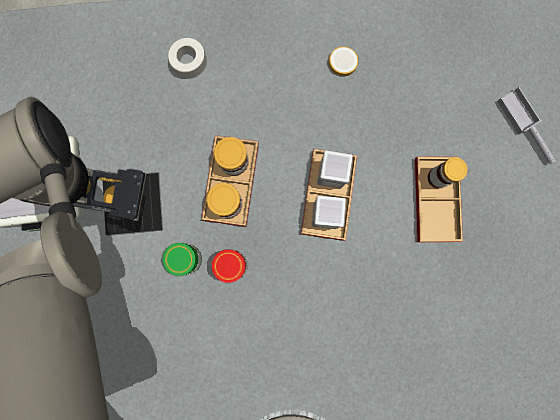

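The tall jar (282,222) is centred between the fingers. L now holds two squats and M two tins, all well inside their cells. R's lower cell (440,220) is free. Gripping the tall jar.

```bash
python3 -m crank '{"xyz":[[0,2,0],[0,2,0],[0,2,0],[0,2,0],[0,2,0],[0,1.4,0],[0,0.9,0],[0,0.5,0],[0,0.1,0],[0,0,0],[0,0,0]],"roll":[0,0,0,0,0,0,0,0,0,0,0]}'
python3 -m crank '{"xyz":[[0,0,0],[0,0,0],[0,0,0],[0,0,0],[0,0,0],[0,0,0],[0,0,0],[0,0,0],[0,0,0],[0,0,0]],"roll":[0,0,0,0,0,0,0,0,0,0]}' 1 30
python3 -m crank '{"xyz":[[0,-0.5,0],[0,-1,0],[0,-1.5,0],[0,-2,0],[0,-2,0],[0,-2,0],[0,-1.5,0],[0,-1,0],[0,-0.7,0],[0,-0.3,0],[0,0,0],[0,0,0]],"roll":[0,0,0,0,0,0,0,0,0,0,0,0]}'; python3 - <<'E'
from model import *
print(t2w('R',-.042,0))
E
python3 go.py .485 -.3108 .04 -10.2
```

```text
time: 32.9
tool_pos: [0.5356, 0.3135, 0.0403]
tool_rot: [-1.572, 0.001, 2.964]
contact_force: [0.8, 0.2, 0.3]
opening: 0.0917
time: 33.9
tool_pos: [0.5351, 0.3133, 0.0395]
tool_rot: [-1.571, 0.0, 2.964]
contact_force: [-0.2, -0.3, 0.3]
opening: 0.0456
time: 35.1
tool_pos: [0.5348, 0.3131, 0.1637]
tool_rot: [-1.57, -0.001, 2.964]
contact_force: [0.6, 0.4, -2.2]
opening: 0.0455
[ 0.4850064 -0.310767 ]
t 35.1 pos [0.5348 0.3131 0.1637] yaw 169.81 tilt 0.08 open 0.0455 q6 2.155
shift now cm [-6.15 12.42 62.28] roll needed 0.01
shift after roll cm -6.15 12.37 62.29
```

```bash
python3 -m crank '{"xyz":[[-0.11,0,1.1],[-0.25,0,2.56],[-0.36,0,3.66],[-0.36,0,3.66],[-0.36,0,3.66],[-0.36,0,3.66],[-0.36,0,3.66],[-0.36,0,3.66],[-0.36,0,3.66],[-0.36,0,3.66],[-0.36,0,3.66],[-0.36,0,3.66],[-0.36,0,3.66],[-0.36,0,3.66],[-0.36,0,3.66],[-0.36,0,3.66],[-0.36,0,3.66],[-0.25,0,2.56],[-0.11,0,1.1],[0,0,0]],"roll":[0,0,0,0,0,0,0,0,0,0,0,0,0,0,0,0,0,0,0,0]}';python3 -m crank '{"xyz":[[0,0,0],[0,0,0]],"roll":[-5,-4]}'; python3 go.py .485 -.3108 .0405 -1.2
python3 - <<'E'
from h import *
cv2.imwrite('pics/w8.png',robot.read_camera('wrist')[:,:,::-1])
E
```

```text
time: 37.1
tool_pos: [0.4845, -0.311, 0.164]
tool_rot: [-1.571, -0.001, 2.962]
contact_force: [-0.2, 0.6, -2.5]
opening: 0.0455
time: 37.3
tool_pos: [0.4852, -0.3083, 0.1643]
tool_rot: [-1.572, -0.001, 3.125]
contact_force: [-0.3, 0.9, -1.4]
opening: 0.0459
t 37.3 pos [ 0.4852 -0.3083  0.1643] yaw 179.06 tilt 0.07 open 0.0459 q6 0.888
shift now cm [1.000e-02 1.238e+01 2.600e-01] roll needed 0.26
shift after roll cm 0.02 12.38 0.25
```

View pics/w8.png

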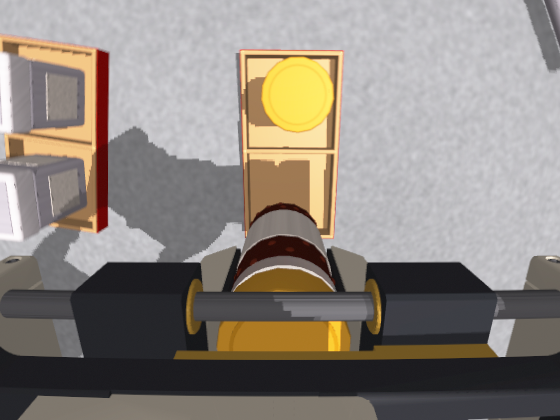

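```bash
python3 -m crank '{"xyz":[[0,0.5,0],[0,1.2,0],[0,2,0],[0,2,0],[0,2,0],[0,1.6,0],[0,1.0,0],[0,0.6,0],[0,0.4,0],[0,0.3,0],[0,0.2,0],[0,0,0],[0,0,0]],"roll":[0,0,0,0,0,0,0,0,0,0,0,0,0]}'; python3 go.py .485 -.3108 .0405 -1.2
```

```text
time: 38.65
tool_pos: [0.4855, -0.3101, 0.0469]
tool_rot: [-1.57, 0.001, 3.121]
contact_force: [-0.3, -0.0, -1.5]
opening: 0.0456
t 38.65 pos [ 0.4855 -0.3101  0.0469] yaw 178.81 tilt 0.04 open 0.0456 q6 0.89
shift now cm [0.05 0.64 0.07] roll needed 0.01
shift after roll cm 0.05 0.64 0.07
```

```bash
python3 -m crank '{"xyz":[[0,0.2,0],[0,0.2,0],[0,0.1,0],[0,0.1,0],[0,0.05,0],[0,0,0],[0,0,0]],"roll":[0,0,0,0,0,0,0]}'; python3 go.py .485 -.3108 .0405 -1.2
```

```text
time: 39.35
tool_pos: [0.4854, -0.3099, 0.0404]
tool_rot: [-1.571, 0.0, 3.121]
contact_force: [-1.1, 2.4, 4.4]
opening: 0.0452
t 39.35 pos [ 0.4854 -0.3099  0.0404] yaw 178.82 tilt 0.01 open 0.0452 q6 0.89
shift now cm [ 0.04 -0.01  0.09] roll needed 0.02
shift after roll cm 0.04 -0.01 0.09
```

Contact at the floor. Releasing, rising, and moving aside for the final check.

```bash
python3 -m crank '{"xyz":[[0,0,0],[0,0,0],[0,0,0],[0,0,0],[0,0,0],[0,0,0],[0,0,0],[0,0,0]],"roll":[0,0,0,0,0,0,0,0]}' -1; python3 -m crank '{"xyz":[[0,-1,0],[0,-2,0],[0,-2.5,0],[0,-2.5,0],[0,-2.5,0],[0,-2.5,0],[0,-2.5,0],[0,-1.5,0],[0,-1,0],[0,0,0]],"roll":[0,0,0,0,0,0,0,0,0,0]}'; python3 -m crank '{"xyz":[[1.5,0,1],[2,0,1],[2,0,1],[2,0,1],[2,0,1],[2,0,1],[2,0,1],[2,0,1],[2,0,1],[0,0,0],[0,0,0],[0,0,0]],"roll":[0,0,0,0,0,0,0,0,0,0,0,0]}'
python3 - <<'E'
from h import *; from model import *
im=robot.read_camera('top')[:,:,::-1].copy(); cv2.imwrite('pics/tf.png',im)
cv2.imwrite('pics/sf.png',robot.read_camera('scene')[:,:,::-1])
hsv=cv2.cvtColor(im,cv2.COLOR_BGR2HSV)
N,l,st,ce=cv2.connectedComponentsWithStats(cv2.inRange(hsv,(12,150,130),(26,255,255)))
for i in range(1,N):
    if 350<st[i,4]<1200:
        z=.109 if st[i,2]<28 else .087
        p=back('top',ce[i],z)[0]; 
        for k,(cx,cy,a) in TR.items():
            a=np.radians(a);d=p-[cx,cy]
            if np.hypot(*d)<.1: print(k,'tall' if z>.1 else 'squat',(d@[np.cos(a),np.sin(a)]).round(4),(d@[-np.sin(a),np.cos(a)]).round(4))
cv2.imwrite('pics/tfo.png',cv2.resize(im[120:260,190:490],None,fx=2.6,fy=2.6,interpolation=cv2.INTER_CUBIC))
E
```

```text
time: 40.15
tool_pos: [0.4854, -0.3099, 0.04]
tool_rot: [-1.571, 0.0, 3.121]
contact_force: [0.3, -0.3, 1.1]
opening: 0.0919
time: 41.15
tool_pos: [0.4858, -0.3103, 0.2218]
tool_rot: [-1.569, 0.002, 3.121]
contact_force: [-0.5, -0.6, 0.2]
opening: 0.0922
time: 42.35
tool_pos: [0.3091, -0.3958, 0.2196]
tool_rot: [-1.572, -0.0, 3.121]
contact_force: [-0.1, -1.0, 0.6]
opening: 0.0918
L squat 0.0418 0.001
R tall 0.0448 -0.0045
L squat -0.0463 0.0004
R tall -0.0411 0.0019
```

View pics/tfo.png

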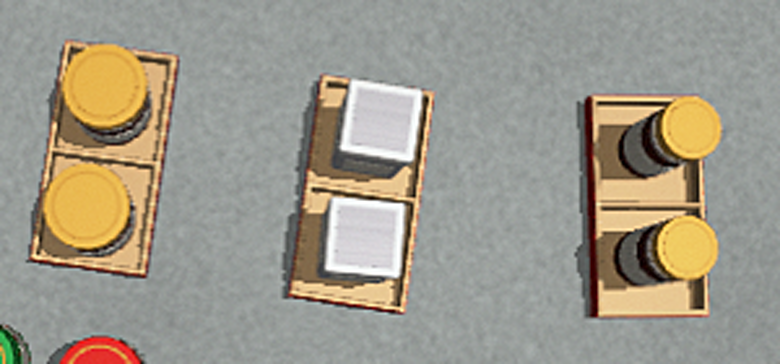

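View pics/sf.png

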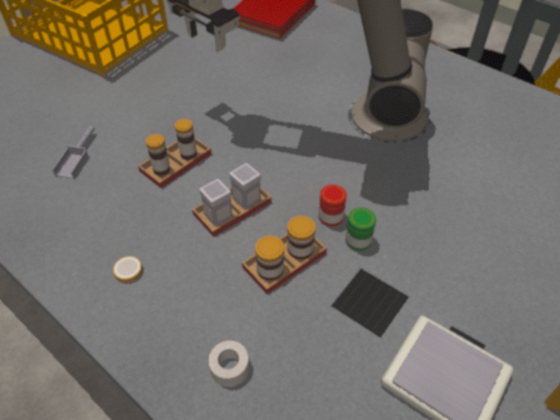

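Both views show the matched pairs upright in their cells: squats at (105,85) and (88,207), tins at (380,120) and (365,237), and talls at (690,127) and (687,247) in the crop. The mat is empty and the arm is clear.

```bash
python3 -c "
from cell import robot
print(robot.hand_in())"
```

```text
the job is handed in; nothing more can be done
None
```

I swapped the containers in four moves and handed the job in after about 42 s of the 112 s allowed. The left tray now holds two squat jars, the middle tray two tins, and the right tray two tall jars.

**Moves:**
1. The tall jar went from the left tray to the mat.
2. The squat jar went from the middle tray to the left tray.
3. The tin went from the right tray to the middle tray.
4. The tall jar went from the mat to the right tray.

**Final checks:** In the last top and scene pictures every container stands upright in its own cell, the mat is empty and the arm is clear.
- **Jars:** all four measure within 5 mm of their cell centres, against the 19 mm limit.
- **Tins:** I did not remeasure them in the final picture. The moved one is about 1 mm off centre by the gripper's position at release. The other was never touched, and measured about 1 mm off centre at the start.
- **Set-downs:** each one touched down at the expected height with about 4–6 N.

No check failed or disagreed. The hand-in gave no verdict.

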